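# Take the depth of a half-carved bowl with a telescopic depth gauge

### The arm

A 6-joint arm with a two-finger parallel gripper is mounted at the origin on the work surface. World frame = base frame: x ahead of the robot, y to its left, z up, the work surface at z = 0. Lengths are in m, angles in rad, forces in N, time in s.
With the tool pointing down it reaches from about 0.325 to 0.75 m from the base axis. Payload 7.6 kg.
Tool frame: the origin (TCP) lies midway between the tips of the shut fingers; the grasp point (between the pads) lies 19 mm behind it; z points along the fingers, y is the line along which they close (so a half turn about z gives the same grasp; the last joint's range is limited). The gripper opens to 85 mm and grips with 20 to 120 N. Pads are 22 mm wide; open, the fingers measure 114 mm over their backs; the gripper's body (76 mm by 85 mm) begins 54 mm behind the grasp point. The pads swing forward as they close: fully open they stand 13 mm farther back than shut.
Start: joints at [-1.299, 0.052, 1.401, -0, 1.689, -0.07], TCP at [0.176, -0.495, 0.199] pointing down, gripper open.
Joint ranges: [-2.9, 2.9], [-0.91, 2.17], [0.12, 2.37], [-1.06, 4.2], [0.26, 2.73], [-2.93, 2.93]. Speed limits (rad/s): [2.57, 2.57, 3.01, 3.14, 3.14, 3.14].

### API

Orientations are given as a unit quaternion [w, x, y, z].
In Python, from workcell import manip, read_camera, close_job, nets gives the robot as it stands.
- The arm moves only by the tool drive_tool, never from a script. Its argument "deltas" is a list of rows, each an object of numbers: "dx", "dy", "dz": the shift along the tool's x, y, z in cm; "rx", "ry", "rz": the turn, a rotation vector about the tool's x, y, z in degrees; "hand": the finger opening in cm, from 0 to 8.54. In form: [{"dx": .., "dy": .., "dz": .., "rx": .., "ry": .., "rz": .., "hand": ..}, ...]. A call has 1 to 5 rows; each row shifts and turns the commanded pose from where the row before left it, along the tool's axes as they then stand; what a row does not reach is not made up. A row lasts 1/12 s, in which the tool goes at most 41.7 mm and 7.16 degrees, less where a joint would pass 70% of its speed; a pose out of reach is approached as far as the arm can. A call is refused whole if a number of a shift passes 4.17 or a number of a turn 7.16, either way. A call with a gripper value outside its range is refused whole. The fingers move at their own pace and stop on an object; "force" is the grip in N (left out, the last holds). Time passes only in rows, so rows that do not move let the fingers close. It gives the time, the measured TCP pose, the force, the opening and the grip force at its end, in the units of the state.
- manip.state(): the state, without advancing time (a new reading comes with each control period).
- read_camera(name): name is "side" or "top"; returns a dict with "frame" (420x560x3 uint8, red, green, blue), "range_z" (420x560 float32, m along the optical axis (not along the pixel's ray), 0 where there is no reading), "fx", "fy", "cx", "cy" (pixels), "D" ([k1, k2, p1, p2, k3] as OpenCV has them; the pictures are not rectified), "xyz" and "rotation" of the camera in the world. Camera axes: x right, y down, z forward; pixel columns grow to the right and rows downward; lengths in m; the calibration is good to about 2 mm. A picture is of the moment at which its call begins.
- close_job(): hands the job in; it is judged then, once.
Trained networks look in a picture, given as the dict that the camera call returned (one of the last four; its "shot" number tells which), for a name from the list of things; names that differ only in an ending like _2 or _b are one class to them, and where a whole thing is asked for, a point or a joint stands for the part that bears it (a point fixed in the world has none). Each returns a list of dicts, best first, with "confidence" (0 to 1); they miss things now and then, are a little off and sometimes report something else, mostly with a low value. They report only what shows in the picture. A call takes as long as a camera call.
- nets.silhouettes(picture, target): "mask" (420x560 bool, what is visible of it) and "at" ([column, row] in pixels, amid what is visible of it).
- nets.place_of(picture, target): "at" ([column, row] in pixels: a listed point, or the origin of a listed thing).
The state is a dict: "time": time; "joints": joint angles; "joint_velocities": joint speeds; "joint_torque": joint torques, N m; "tool_pos": TCP position; "orientation": TCP orientation; "wrist_force": force on the tool from outside, world axes, zero at the start; "wrist_torque": the same for the moment, N m; "opening": finger opening in m; "gripper_force": force on a finger pad.
Only numpy, scipy, OpenCV 4.12 (cv2) and the standard library are available. Lean on these libraries where they do the work, as an engineer would, in place of code of your own. Each camera call takes 0.05 s, during which the arm holds its last target. There are 200 camera calls.

### The job

A telescopic depth gauge is screwed across the rim of the half-carved bowl: turn its orange grip anticlockwise to unlock the rod, slide the rod down until its white foot just bears on the bottom of the hollow, pressing gently so the soft wood is not dented, then turn the grip fully back clockwise so the rod is locked with the foot still touching, and let go. Leave the gouges, mallet and stone where they are.

Things in the scene. Friction and masses are not known exactly. Their poses are not given: they have to be found in the camera images.
- bowl: Pale wood block 204 x 360 mm, 80 mm high, half hollowed into an oval bowl, fixed on the bench. Origin: centre of its underside; own y along its length. Corners sawn off. Oval hollow about 124 x 256 mm; its bottom slopes up to about 20 degrees along the length and lies 30 to 60 mm below the rim: the depth under the gauge is not given and must be felt.
- gauge: Depth gauge fixed across the rim: aluminium beam 216 x 34 x 12 mm along own x, upright dark outer tube in its middle (27 mm across; black collar, 31 mm, at the top). Origin on the tube's axis at the beam's underside, 80 mm above the bench; tube top 60 mm above it, thumbscrews up to 30 mm. A 16 mm steel rod with a ring every 10 mm slides in the tube along z. Only its foot can touch the bowl.
- grip (a point): Centre of the orange grip on top of the rod (rod, grip and foot are one piece): upright flat paddle 50 mm long (own x), 14 mm thick (own y), 34 mm tall; z is the rod's axis. 165 mm above the gauge's origin with the rod fully up. Its lower edge always stays 26 mm or more above the tube; a black disc 25 mm across and 6 mm deep is under it. Locked, its length lies along the beam.
- foot (a point): Lowest point of the white nylon ball foot (14 mm across) at the lower end of the rod, on its axis, 177 mm below the middle of the grip. Pressed on the wood it gives about 0.1 mm per newton; more than 10 N dents the wood.
- rod (a joint): Twist of rod and grip in rad: 0 locked (hard stop) to 1.45 unlocked (hard stop), growing anticlockwise seen from above. The lock inside the tube begins to bite below 0.95 and grips below 0.6; turning it there takes up to about 0.5 N m. It stays where it is left. Above 1.1 counts as unlocked, below 0.15 as locked.
- slide (a joint): How far the rod is slid down, in m: 0 (fully up) to 0.062. Unlocked, it slides with a drag of about 4 N, more than its weight of 2.3 N: it stays where it is left and is pushed down with about 2 N. Locked, it holds more than 20 N; but while the lock is being turned it barely holds lengthwise, so keep the rod at its height until it is home.
- gouge_wide: Carving gouge lying on the bench, pale square handle 120 x 25 x 25 mm and steel blade along own x, about 210 mm long; origin under its middle. Leave alone.
- gouge_narrow: Narrow carving gouge lying on the bench, dark square handle 120 x 25 x 25 mm, about 200 mm long along own x; origin under its middle. Leave alone.
- mallet: Round carver's mallet standing on its head on the bench, 84 mm across, 226 mm tall; origin at the centre of its underside. Leave alone.
- stone: Grey sharpening stone in a dark wood block, 70 x 150 x 30 mm; origin at the centre of its underside. Leave alone.

How it is judged:
On the way, in this order (a step that is already met when the one before it is completed fails the run):
1. the grip is turned anticlockwise until the rod is unlocked (twist above 1.1 rad) (value of joint rod above 1.1 rad), for 0.1 s.
2. with the rod unlocked, its foot bears on the bottom of the hollow with more than 0.5 N (value of joint rod above 1 rad and contact force between gauge and bowl above 0.5 N), for 0.2 s.
At the end, for the whole second after the job is handed in: The rod is locked (twist below 0.15 rad), at rest, and its foot still bears on the bottom of the hollow (more than 0.3 N) (value of joint rod below 0.15 rad and contact force between gauge and bowl above 0.3 N and velocity of joint slide between -0.005 and 0.005 m/s); the robot touches nothing.
It fails at once if the foot presses on the soft wood with more than 10 N (contact force between gauge and bowl above 10 N).
It fails at once if a gouge, the mallet or the stone is moved by more than 15 mm (distance of any of gouge_wide, gouge_narrow, mallet, stone from where it was at the start of the episode above 0.015 m).
It also fails if it takes over 45 s, if anything falls off the work surface, if the arm or the gripper's body presses on something with over 40 N, if the wrist force passes 120 N, or if a joint passes its speed limit or range.

## Working session

There is one attempt and no reset: what is moved stays moved. The work goes in short steps, Python scripts to look and compute and a tool call to move; the robot and the scene stay as the last step left them, time stands still between calls to the robot, and variables do not carry over. Pictures are saved under pics/ and viewed, at most 10 in all, crops included, and the job is handed in when it is done.

Besides the shell and the picture viewer there is one more tool, called after ">>>" by a JSON object that holds its "op" and its "data". drive_tool: Moves the arm, as the interface text tells. Its arguments: {"type":"object","properties":{"deltas":{"type":"array","items":{"type":"object","properties":{"dx":{"type":"number"},"dy":{"type":"number"},"dz":{"type":"number"},"rx":{"type":"number"},"ry":{"type":"number"},"rz":{"type":"number"},"hand":{"type":"number"}}}},"force":{"type":"number"}},"required":["deltas"]}

```bash
mkdir -p pics
cat > h.py <<'E'
import numpy as np, cv2
from workcell import manip, read_camera, close_job, nets
def R(p):
    r=np.array(p["rotation"],float)
    if r.shape==(4,):
        from scipy.spatial.transform import Rotation as Q
        return Q.from_quat([r[1],r[2],r[3],r[0]]).as_matrix()
    return r
def world(p,uv,z):
    K=np.array([[p["fx"],0,p["cx"]],[0,p["fy"],p["cy"]],[0,0,1]])
    n=cv2.undistortPoints(np.array(uv,float).reshape(-1,1,2),K,np.array(p["D"],float)).reshape(-1,2)
    z=np.ravel(z); c=np.c_[n*z[:,None],z]
    return c@R(p).T+np.array(p["xyz"])
def maskpts(p,m):
    v,u=np.nonzero(m&(p["range_z"]>0)); return world(p,np.c_[u,v],p["range_z"][v,u])
E
python3 - <<'E'
from h import *
np.set_printoptions(precision=4,suppress=True)
for n in("top","side"):
    p=read_camera(n); cv2.imwrite(f"pics/{n}0.png",p["frame"][:,:,::-1]); print(n,p["xyz"],p["rotation"])
    for t in("grip","gauge","bowl","foot","mallet","gouge_wide","gouge_narrow","stone"):
        try:
            for d in nets.silhouettes(p,t)[:2]:
                w=maskpts(p,d["mask"]); print(t,"sil",d["confidence"],d["at"],np.median(w,0),np.percentile(w,2,axis=0),np.percentile(w,98,axis=0))
        except Exception as e: print(t,e)
        print(t,[(d["confidence"],d["at"]) for d in nets.place_of(p,t)[:2]])
print(manip.state())
E
```

```text
top [0.4315 0.0202 1.6548] [ 0.0387 -0.7024  0.7094 -0.0439]
grip [(0.68, [296.2, 217.9])]
gauge sil 0.79 [293.4, 225.9] [ 0.5594 -0.0331  0.0931] [ 0.4694 -0.0688  0.0815] [ 0.6683 -0.0006  0.2609]
gauge [(0.92, [295.5, 225.2]), (0.55, [288.9, 165.9])]
bowl sil 0.94 [308.3, 228.0] [ 0.56   -0.0834  0.0757] [ 0.4425 -0.2383  0.0013] [0.6773 0.106  0.0856]
bowl sil 0.48 [295.5, 217.3] [ 0.5673 -0.035   0.2577] [ 0.5449 -0.0451  0.1748] [ 0.5884 -0.0256  0.2641]
bowl [(0.79, [301.3, 229.7])]
foot []
mallet sil 0.85 [210.1, 199.9] [0.636  0.1968 0.1078] [ 0.6073  0.1677 -0.0012] [0.6949 0.2391 0.2265]
mallet [(0.64, [211.9, 200.5])]
gouge_wide sil 0.76 [290.3, 167.4] [ 0.7494 -0.0316  0.0179] [ 0.7169 -0.1198 -0.004 ] [0.794  0.0969 0.0298]
gouge_wide [(0.79, [288.3, 169.3])]
gouge_narrow sil 0.7 [367.4, 184.9] [ 0.6864 -0.2697  0.0208] [ 0.669  -0.3453  0.0052] [ 0.6994 -0.1347  0.0302]
gouge_narrow [(0.87, [356.8, 187.5])]
stone sil 0.67 [396.1, 253.2] [ 0.4856 -0.3576  0.0256] [ 0.4375 -0.4295 -0.0013] [ 0.5371 -0.2896  0.0351]
stone [(0.81, [397.3, 248.9])]
side [0.1068 0.475  0.945
[... 1077 characters left out ...]
.82, [307.6, 182.5])]
stone sil 0.58 [393.5, 195.3] [ 0.4774 -0.3468  0.0261] [ 0.4326 -0.4191  0.0014] [ 0.5323 -0.2849  0.0317]
stone [(0.79, [391.1, 196.4]), (0.72, [198.4, 288.0])]
{'time': 1.7, 'joints': array([-1.2993,  0.0522,  1.4007,  0.    ,  1.6886, -0.0703]), 'joint_velocities': array([-0.0019, -0.0016,  0.0028, -0.0012,  0.0017, -0.0008]), 'joint_torque': array([  0.0002, -38.1533, -36.0307,  -0.    ,   0.0003,   0.    ]), 'tool_pos': array([ 0.176 , -0.4947,  0.1993]), 'orientation': array([0.0001, 0.9854, 0.1701, 0.    ]), 'wrist_force': array([-0.1974, -0.2359,  0.8254]), 'wrist_torque': array([-0.0391, -0.0077, -0.0346]), 'gripper_force': 0.0, 'opening': 0.08550873775672362}
```

Run:
```python
from h import *
np.set_printoptions(precision=4,suppress=True)
for n in("top","side"):
    p=read_camera(n); f=p["frame"]; hsv=cv2.cvtColor(f,cv2.COLOR_RGB2HSV)
    m=(hsv[...,0]>4)&(hsv[...,0]<18)&(hsv[...,1]>170)&(hsv[...,2]>90)
    w=maskpts(p,m); k=(abs(w[:,0]-.565)<.05)&(abs(w[:,1]+.033)<.05)&(w[:,2]>.2); w=w[k]
    t=w[w[:,2]>.253]; print(n,len(w),len(t),w.min(0),w.max(0))
    r=cv2.minAreaRect((t[:,:2]*1000).astype(np.float32)); print("top rect",r, t.mean(0))
    # beam
    a=maskpts(p,np.ones(f.shape[:2],bool)); hs=hsv.reshape(-1,3)[(p["range_z"]>0).ravel()]
    b=a[(a[:,2]>.087)&(a[:,2]<.096)&(abs(a[:,0]-.565)<.13)&(abs(a[:,1]+.035)<.06)]
    print("beam",len(b),cv2.minAreaRect((b[:,:2]*1000).astype(np.float32)))
    c=b[:,:2]-np.median(b[:,:2],0);u,s,vt=np.linalg.svd(c,full_matrices=False);print(np.degrees(np.arctan2(vt[0,1],vt[0,0])))
    x,y=(296,217) if n=="top" else (294,210)
    cv2.imwrite(f"pics/{n}1.png",cv2.resize(f[y-75:y+75,x-100:x+100,::-1],(800,600),interpolation=cv2.INTER_CUBIC))
```

```text
Traceback (most recent call last):
  File "h.py", line 15, in maskpts
    v,u=np.nonzero(m&(p["range_z"]>0)); return world(p,np.c_[u,v],p["range_z"][v,u])
                                               ~~~~~^^^^^^^^^^^^^^^^^^^^^^^^^^^^^^^^
  File "h.py", line 11, in world
    n=cv2.undistortPoints(np.array(uv,float).reshape(-1,1,2),K,np.array(p["D"],float)).reshape(-1,2)
      ~~~~~~~~~~~~~~~~~~~^^^^^^^^^^^^^^^^^^^^^^^^^^^^^^^^^^^^^^^^^^^^^^^^^^^^^^^^^^^^^
cv2.error: OpenCV(4.12.0) /io/opencv/modules/calib3d/src/undistort.dispatch.cpp:347: error: (-215:Assertion failed) CV_IS_MAT(_src) && CV_IS_MAT(_dst) && (_src->rows == 1 || _src->cols == 1) && (_dst->rows == 1 || _dst->cols == 1) && _src->cols + _src->rows - 1 == _dst->rows + _dst->cols - 1 && (CV_MAT_TYPE(_src->type) == CV_32FC2 || CV_MAT_TYPE(_src->type) == CV_64FC2) && (CV_MAT_TYPE(_dst->type) == CV_32FC2 || CV_MAT_TYPE(_dst->type) == CV_64FC2) in function 'cvUndistortPointsInternal'
```

View pics/side0.png

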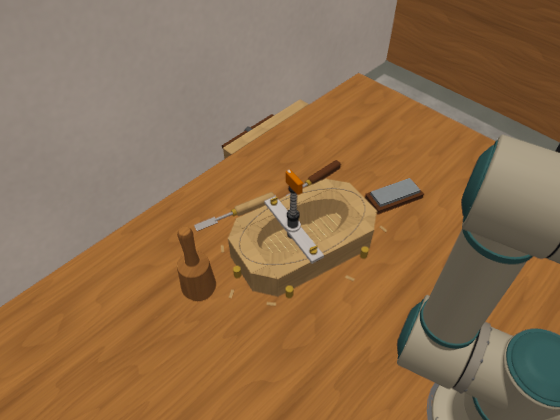

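The side view shows the orange grip at about (294,181) on the ringed rod. The beam runs from (270,202) to (318,258), the mallet is at (197,270) and the stone at (395,194). The colour mask came out empty, so I'll select by height instead.

Run:
```python
from h import *
np.set_printoptions(precision=4,suppress=True)
for n in("top","side"):
    p=read_camera(n); f=p["frame"]
    a=maskpts(p,np.ones(f.shape[:2],bool))
    w=a[(abs(a[:,0]-.565)<.05)&(abs(a[:,1]+.033)<.04)&(a[:,2]>.225)]
    t=w[w[:,2]>.25]; print(n,len(w),len(t),w.min(0),w.max(0),np.median(t[:,2]))
    for q in(w,t): print("rect",cv2.minAreaRect((q[:,:2]*1000).astype(np.float32)),q.mean(0),(q[:,:2].min(0)+q[:,:2].max(0))/2)
    b=a[(a[:,2]>.087)&(a[:,2]<.096)&(abs(a[:,0]-.565)<.13)&(abs(a[:,1]+.035)<.045)]
    print("beam",len(b),cv2.minAreaRect((b[:,:2]*1000).astype(np.float32)),b.mean(0))
    x,y=(296,217) if n=="top" else (294,210)
    cv2.imwrite(f"pics/{n}1.png",cv2.resize(f[y-75:y+75,x-100:x+100,::-1],(800,600),interpolation=cv2.INTER_CUBIC))
```

```text
top 125 103 [ 0.5441 -0.0469  0.2252] [ 0.5938 -0.0247  0.2673] 0.25937168895226814
rect ((568.9950561523438, -36.35214614868164), (21.46167755126953, 49.78773880004883), 87.29784393310547) [ 0.568  -0.035   0.2543] [ 0.569  -0.0358]
rect ((568.8871459960938, -35.404335021972656), (13.30640983581543, 49.939048767089844), 77.95943450927734) [ 0.5686 -0.0353  0.259 ] [ 0.5692 -0.0353]
beam 524 ((569.5464477539062, -33.5192756652832), (211.79595947265625, 84.14363861083984), 0.36871597170829773) [ 0.5651 -0.0339  0.091 ]
side 284 144 [ 0.5396 -0.0454  0.2252] [ 0.5909 -0.0205  0.2621] 0.2581309278728961
rect ((565.9608154296875, -30.549137115478516), (20.220659255981445, 51.3118896484375), 78.66104125976562) [ 0.5623 -0.0298  0.2475] [ 0.5653 -0.0329]
rect ((566.0719604492188, -33.389366149902344), (14.737410545349121, 49.97688674926758), 78.58570861816406) [ 0.5639 -0.0318  0.2573] [ 0.566  -0.0339]
beam 733 ((566.304931640625, -33.54911804199219), (36.169044494628906, 217.61647033691406), 76.33145141601562) [ 0.5549 -0.0289  0.0906]
```

View pics/top1.png

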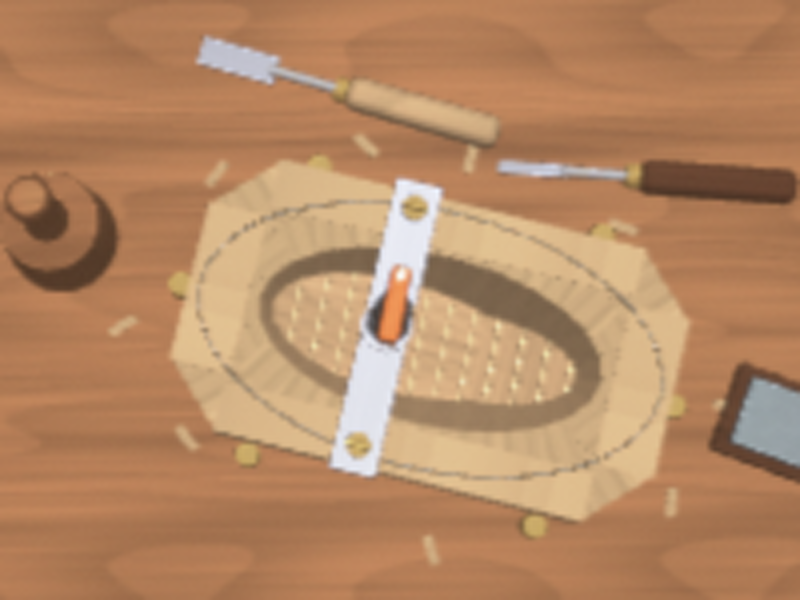

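The top crop shows the paddle in its locked position along the beam, roughly (383,340) to (400,270). Its centre is near (0.567, -0.034), z about 0.245, and its length lies at about -12.5° in world axes. Now I'll lift and cross over.

>>> {"op": "drive_tool", "data": {"deltas": [{"dz":-4},{"dz":-4},{"dz":-4},{"dx":3.5,"dy":-2.0},{"dx":3.5,"dy":-2.0}]}}

```text
schema error: expected keys dx, dy, dz, rx, ry, rz, hand
```

>>> {"op": "drive_tool", "data": {"deltas": [{"dx":3.5,"dy":-2.0},{"dx":3.5,"dy":-2.0},{"dx":3.5,"dy":-2.0},{"dx":3.5,"dy":-2.0},{"dx":3.5,"dy":-2.0}]}}

```text
schema error: expected keys dx, dy, dz, rx, ry, rz, hand
```

>>> {"op": "drive_tool", "data": {"deltas": [{"dx":3.5,"dy":-2.0},{"dx":3.5,"dy":-2.0},{"dx":3.5,"dy":-2.0},{"dx":3.5,"dy":-2.0},{"dx":3.5,"dy":-2.0,"hand":6}]}}

```text
schema error: expected keys dx, dy, dz, rx, ry, rz, hand
```

>>> {"op": "drive_tool", "data": {"deltas": [{"dx":0,"dy":0,"dz":-4,"rx":0,"ry":0,"rz":0,"hand":6},{"dx":0,"dy":0,"dz":-4,"rx":0,"ry":0,"rz":0,"hand":6},{"dx":0,"dy":0,"dz":-4,"rx":0,"ry":0,"rz":0,"hand":6},{"dx":3.5,"dy":-2,"dz":0,"rx":0,"ry":0,"rz":0,"hand":6},{"dx":3.5,"dy":-2,"dz":0,"rx":0,"ry":0,"rz":0,"hand":6}]}}

```text
time: 2.27
tool_pos: [0.2286, -0.4344, 0.3223]
orientation: [0.003, 0.986, 0.168, 0.001]
wrist_force: [2.1, -0.6, -1.3]
opening: 0.0598
gripper_force: 0.0
```

>>> {"op": "drive_tool", "data": {"deltas": [{"dx":3.5,"dy":-2,"dz":0,"rx":0,"ry":0,"rz":0,"hand":6},{"dx":3.5,"dy":-2,"dz":0,"rx":0,"ry":0,"rz":0,"hand":6},{"dx":3.5,"dy":-2,"dz":0,"rx":0,"ry":0,"rz":0,"hand":6},{"dx":3.5,"dy":-2,"dz":0,"rx":0,"ry":0,"rz":0,"hand":6},{"dx":3.5,"dy":-2,"dz":0,"rx":0,"ry":0,"rz":0,"hand":6}]}}

```text
time: 2.68
tool_pos: [0.3607, -0.2789, 0.3195]
orientation: [0.0, 0.985, 0.17, 0.0]
wrist_force: [0.8, -0.5, -0.3]
opening: 0.0601
gripper_force: 0.0
```

>>> {"op": "drive_tool", "data": {"deltas": [{"dx":3.5,"dy":-2,"dz":0,"rx":0,"ry":0,"rz":0,"hand":6},{"dx":3.5,"dy":-2,"dz":0,"rx":0,"ry":0,"rz":0,"hand":6},{"dx":3.5,"dy":-2,"dz":0,"rx":0,"ry":0,"rz":0,"hand":6},{"dx":3.5,"dy":-2,"dz":0,"rx":0,"ry":0,"rz":0,"hand":6},{"dx":3.5,"dy":-2,"dz":0,"rx":0,"ry":0,"rz":0,"hand":6}]}}

```text
time: 3.1
tool_pos: [0.4922, -0.1259, 0.3195]
orientation: [0.0, 0.985, 0.17, 0.0]
wrist_force: [1.6, -0.7, -0.2]
opening: 0.0601
gripper_force: 0.0
```

>>> {"op": "drive_tool", "data": {"deltas": [{"dx":0,"dy":0,"dz":0,"rx":0,"ry":0,"rz":6.4,"hand":6},{"dx":0,"dy":0,"dz":0,"rx":0,"ry":0,"rz":6.4,"hand":6},{"dx":0,"dy":0,"dz":0,"rx":0,"ry":0,"rz":6.4,"hand":6},{"dx":0,"dy":0,"dz":0,"rx":0,"ry":0,"rz":6.4,"hand":6},{"dx":0,"dy":0,"dz":0,"rx":0,"ry":0,"rz":6.4,"hand":6}]}}

```text
time: 3.52
tool_pos: [0.4913, -0.1276, 0.3193]
orientation: [0.0, 0.994, -0.111, -0.0]
wrist_force: [-0.9, 0.9, 0.4]
opening: 0.0601
gripper_force: 0.0
```

>>> {"op": "drive_tool", "data": {"deltas": [{"dx":1.8,"dy":-3.6,"dz":0,"rx":0,"ry":0,"rz":0,"hand":6},{"dx":1.8,"dy":-3.6,"dz":0,"rx":0,"ry":0,"rz":0,"hand":6},{"dx":1.8,"dy":-3.6,"dz":0,"rx":0,"ry":0,"rz":0,"hand":6},{"dx":0,"dy":0,"dz":0,"rx":0,"ry":0,"rz":0,"hand":6},{"dx":0,"dy":0,"dz":0,"rx":0,"ry":0,"rz":0,"hand":6}]}}

```text
time: 3.93
tool_pos: [0.5678, -0.0324, 0.318]
orientation: [0.0, 0.994, -0.107, -0.001]
wrist_force: [0.4, -0.3, -0.4]
opening: 0.0599
gripper_force: 0.0
```

Run:
```python
from h import *
np.set_printoptions(precision=4,suppress=True)
s=manip.state(); print(s["time"],s["tool_pos"],s["orientation"],s["wrist_force"],s["wrist_torque"])
p=read_camera("side"); f=p["frame"]
# bottom of hollow near the axis
a=maskpts(p,np.ones(f.shape[:2],bool)); d=a[:,:2]-[.567,-.034]; t=np.radians(-12.6)
X=d@[np.cos(t),np.sin(t)]; Y=d@[-np.sin(t),np.cos(t)]
for y0 in(-.06,-.05,-.04,-.03,.03,.04,.05):
    k=(abs(X)<.02)&(abs(Y-y0)<.005)&(a[:,2]<.078); print(y0,k.sum(),np.median(a[k,2]) if k.any() else None)
cv2.imwrite("pics/side2.png",cv2.resize(f[130:280,200:400,::-1],(800,600),interpolation=cv2.INTER_CUBIC))
```

```text
3.9333 [ 0.5678 -0.0324  0.318 ] [ 0.0001  0.9943 -0.1067 -0.001 ] [ 0.3527 -0.3344 -0.4099] [ 0.0034  0.0618 -0.0219]
-0.06 45 0.021779262794995202
-0.05 32 0.024818890602875565
-0.04 0 None
-0.03 0 None
0.03 46 0.042393282826857004
0.04 50 0.04455449461941707
0.05 48 0.04709353459849597
```

View pics/side2.png

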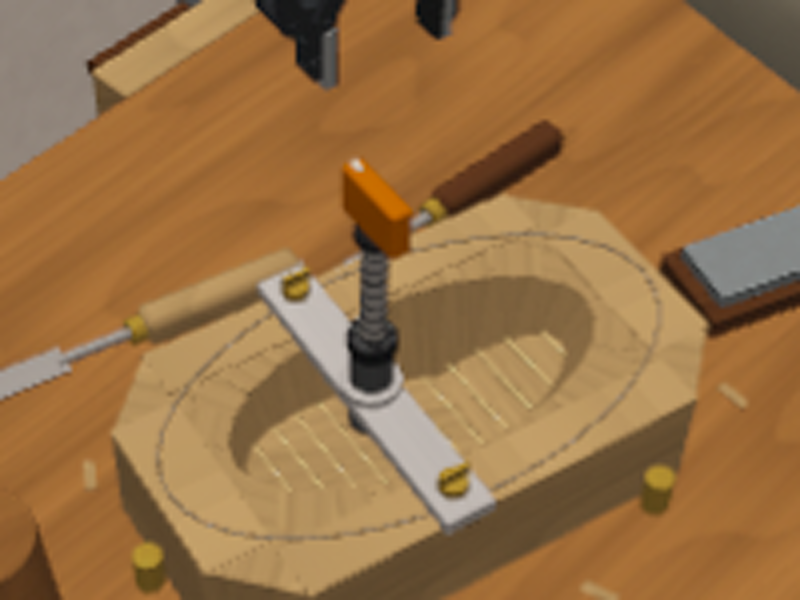

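The side crop shows the fingers, out of focus, above the grip at about (375,205), and nothing in the way. Interpolating the hollow's bottom gives z about 0.035 at the axis, so contact should come near 33 mm of slide. Next I'll centre, descend and close gently.

>>> {"op": "drive_tool", "data": {"deltas": [{"dx":0,"dy":0.2,"dz":1,"rx":0,"ry":0,"rz":0,"hand":6},{"dx":0,"dy":0,"dz":2.6,"rx":0,"ry":0,"rz":0,"hand":6},{"dx":0,"dy":0,"dz":2.6,"rx":0,"ry":0,"rz":0,"hand":6},{"dx":0,"dy":0,"dz":2.4,"rx":0,"ry":0,"rz":0,"hand":6},{"dx":0,"dy":0,"dz":0,"rx":0,"ry":0,"rz":0,"hand":4}], "force": 25}}

```text
time: 4.4
tool_pos: [0.5643, -0.0369, 0.2283]
orientation: [0.0, 0.994, -0.109, -0.004]
wrist_force: [0.7, -0.1, -0.3]
opening: 0.0494
gripper_force: 0.0
```

>>> {"op": "drive_tool", "data": {"deltas": [{"dx":0,"dy":0,"dz":0,"rx":0,"ry":0,"rz":0,"hand":2.2},{"dx":0,"dy":0,"dz":0,"rx":0,"ry":0,"rz":0,"hand":1.6},{"dx":0,"dy":0,"dz":0,"rx":0,"ry":0,"rz":0,"hand":0.5},{"dx":0,"dy":0,"dz":0,"rx":0,"ry":0,"rz":0,"hand":0.5},{"dx":0,"dy":0,"dz":0,"rx":0,"ry":0,"rz":0,"hand":0.5}], "force": 25}}

```text
time: 4.82
tool_pos: [0.5672, -0.036, 0.2347]
orientation: [0.0, 0.994, -0.108, 0.001]
wrist_force: [0.1, -0.1, 0.4]
opening: 0.005
gripper_force: 0.0
```

Run:
```python
from h import *
s=manip.state(); print({k:np.round(s[k],4) for k in("time","tool_pos","orientation","wrist_force","wrist_torque","opening","gripper_force")})
f=read_camera("side")["frame"]
cv2.imwrite("pics/side3.png",cv2.resize(f[130:280,200:400,::-1],(800,600),interpolation=cv2.INTER_CUBIC))
```

```text
{'time': np.float64(4.8167), 'tool_pos': array([ 0.5672, -0.036 ,  0.2347]), 'orientation': array([ 1.000e-04,  9.941e-01, -1.082e-01,  1.100e-03]), 'wrist_force': array([ 0.0873, -0.073 ,  0.417 ]), 'wrist_torque': array([-0.0194,  0.0346,  0.0034]), 'opening': np.float64(0.005), 'gripper_force': np.float64(0.0)}
```

View pics/side3.png

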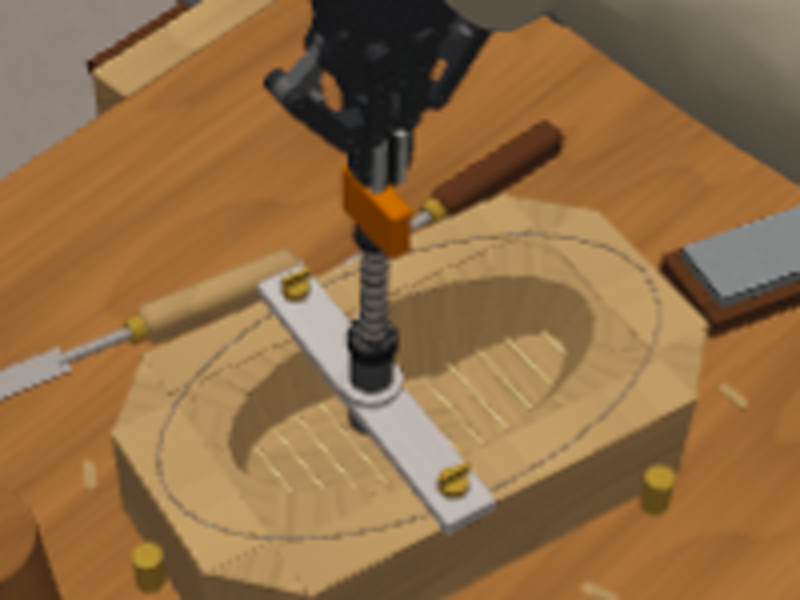

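The fingers closed to 5 mm without touching the paddle, and they appear above or behind it. Before moving, I'll compare the fingers' position in the images with the reported TCP.

Run:
```python
from h import *
np.set_printoptions(precision=4,suppress=True)
s=manip.state(); T=s["tool_pos"]; print(T)
for n in("side","top"):
    p=read_camera(n); K=np.array([[p["fx"],0,p["cx"]],[0,p["fy"],p["cy"]],[0,0,1]]); r=R(p)
    pr=lambda w:cv2.projectPoints(((np.array(w,float).reshape(-1,3)-p["xyz"])@r).reshape(-1,1,3),np.zeros(3),np.zeros(3),K,np.array(p["D"],float))[0].reshape(-1,2)
    print(n,"TCP px",pr(T),"grip px",pr([.567,-.034,.245]),"grip net",[(d["confidence"],d["at"]) for d in nets.place_of(p,"grip")[:2]])
    f=p["frame"]
    a=maskpts(p,np.ones(f.shape[:2],bool)); col=f.reshape(-1,3)[(p["range_z"]>0).ravel()].astype(int)
    k=(abs(a[:,0]-.567)<.06)&(abs(a[:,1]+.034)<.06)&(a[:,2]>.215)&(a[:,2]<.31)
    o=k&(col[:,0]-col[:,2]>80); q=k&~o
    for nm,m in(("orange",o),("other",q)): print(nm,m.sum(),np.percentile(a[m],[3,50,97],axis=0) if m.any() else "")
    if n=="side":
        x0,y0=260,140; im=f[y0:y0+75,x0:x0+100,::-1].copy(); im=cv2.resize(im,(800,600),interpolation=cv2.INTER_CUBIC)
        u=pr(T)[0]; cv2.circle(im,(int((u[0]-x0)*8),int((u[1]-y0)*8)),5,(0,255,0),2)
        cv2.imwrite("pics/side4.png",im)
        for v in range(150,200,4): print(v,[round(float(world(p,[[c,v]],[p["range_z"][v,c]])[0][2]),3) for c in range(284,308,3)])
```

```text
[ 0.5671 -0.0359  0.2342]
side TCP px [[293.9656 184.2562]] grip px [[293.4876 181.2487]] grip net [(0.62, [292.3, 184.0])]
orange 218 [[ 0.5418 -0.0368  0.2287]
 [ 0.5568 -0.0289  0.2484]
 [ 0.5879 -0.0233  0.2609]]
other 249 [[ 0.5509 -0.0479  0.2226]
 [ 0.5578 -0.0267  0.286 ]
 [ 0.5733 -0.018   0.3088]]
150 [0.355, 0.357, 0.351, 0.357, 0.353, 0.341, 0.341, 0.342]
154 [-0.004, 0.329, 0.335, 0.345, 0.341, 0.315, 0.331, 0.33]
158 [0.319, 0.318, 0.315, 0.333, 0.332, 0.313, 0.318, 0.314]
162 [0.329, 0.324, 0.316, 0.317, 0.313, 0.305, 0.305, 0.002]
166 [0.319, 0.313, 0.303, 0.307, 0.305, 0.299, 0.29, -0.001]
170 [0.001, 0.283, 0.293, 0.29, 0.291, 0.287, 0.279, -0.0]
174 [0.001, 0.255, 0.281, 0.278, 0.28, 0.275, -0.001, 0.0]
178 [0.0, 0.245, 0.254, 0.267, 0.258, -0.004, -0.005, -0.001]
182 [-0.003, 0.231, 0.24, 0.252, 0.26, 0.259, 0.257, 0.017]
186 [0.001, -0.002, 0.229, 0.241, 0.248, 0.255, 0.247, 0.013]
190 [-0.004, 0.001, 0.226, 0.227, 0.236, 0.241, 0.238, 0.081]
194 [-0.002, -0.002, 0.205, 0.214, 0.211, 0.23, 0.077, 0.082]
198 [0.078, 0.077, 0.195, 0.2, 0.195, 0.081, 0.079, 0.076]
top TCP px [[293.9456 219.1467]] grip px [[293.3674 218.7875]] grip net []
orange 0 
other 2 [[ 0.5442 -0.033   0.2306]
 [ 0.5453 -0.0293  0.2324]
 [ 0.5465 -0.0255  0.2341]]
```

View pics/side4.png

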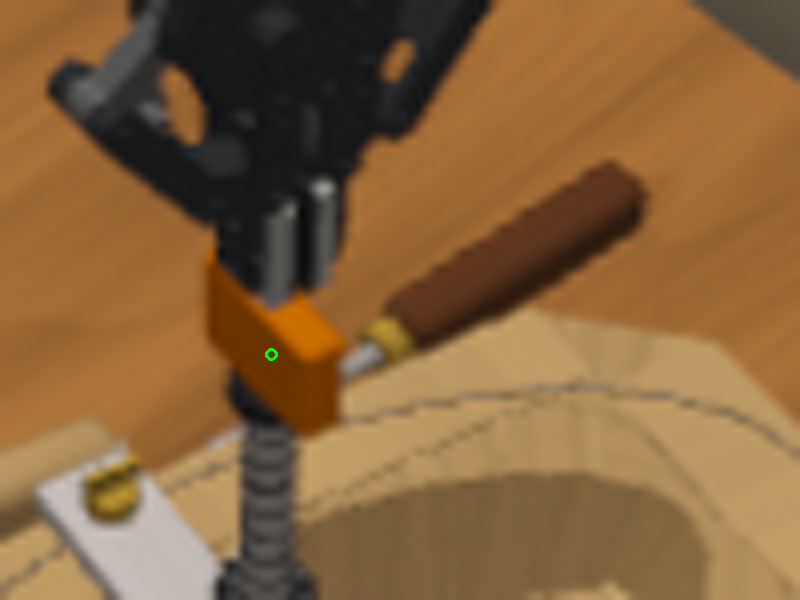

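The picture shows both finger tips at about (275,300) and (320,285), standing on top of the paddle. They aren't around it, so their true height looks like about 0.26, against the reported 0.234. I'll raise 4 cm and measure the tips directly by depth.

>>> {"op": "drive_tool", "data": {"deltas": [{"dx":0,"dy":0,"dz":-2,"rx":0,"ry":0,"rz":0,"hand":0.5},{"dx":0,"dy":0,"dz":-2,"rx":0,"ry":0,"rz":0,"hand":0.5},{"dx":0,"dy":0,"dz":0,"rx":0,"ry":0,"rz":0,"hand":0.5},{"dx":0,"dy":0,"dz":0,"rx":0,"ry":0,"rz":0,"hand":0.5}]}}

```text
time: 5.4
tool_pos: [0.5673, -0.0358, 0.2744]
orientation: [0.0, 0.994, -0.108, 0.001]
wrist_force: [0.5, 0.9, -0.9]
opening: 0.0049
gripper_force: 0.0
```

Run:
```python
from h import *
np.set_printoptions(precision=4,suppress=True)
s=manip.state(); T=s["tool_pos"]; print(s["time"],T,s["orientation"],s["wrist_force"],s["joints"])
p=read_camera("side"); f=p["frame"]
a=maskpts(p,np.ones(f.shape[:2],bool))
k=(abs(a[:,0]-.567)<.03)&(abs(a[:,1]+.034)<.03)&(a[:,2]>.263)&(a[:,2]<.34)
w=a[k]; print(len(w),np.percentile(w,[0,2,50,98],axis=0))
for lo in np.arange(.262,.33,.005):
    q=w[(w[:,2]>=lo)&(w[:,2]<lo+.005)]; print(round(lo,3),len(q),q.mean(0) if len(q) else "",np.ptp(q,axis=0) if len(q) else "")
x0,y0=260,130; im=cv2.resize(f[y0:y0+75,x0:x0+100,::-1],(800,600),interpolation=cv2.INTER_CUBIC)
K=np.array([[p["fx"],0,p["cx"]],[0,p["fy"],p["cy"]],[0,0,1]]); u=cv2.projectPoints(((T-p["xyz"])@R(p)).reshape(1,1,3),np.zeros(3),np.zeros(3),K,np.array(p["D"],float))[0].ravel()
cv2.circle(im,(int((u[0]-x0)*8),int((u[1]-y0)*8)),5,(0,255,0),2); cv2.imwrite("pics/side5.png",im)
```

```text
5.4 [ 0.5673 -0.0358  0.2744] [ 0.0001  0.9941 -0.1081  0.0013] [ 0.5312  0.9163 -0.8639] [-0.128   0.1705  1.125  -0.0001  1.8433  1.6594]
184 [[ 0.5525 -0.0489  0.2631]
 [ 0.5529 -0.0485  0.3067]
 [ 0.5578 -0.0267  0.3248]
 [ 0.575  -0.0179  0.3389]]
0.262 1 [ 0.5767 -0.0299  0.2631] [0. 0. 0.]
0.267 0  
0.272 0  
0.277 0  
0.282 0  
0.287 0  
0.292 0  
0.297 0  
0.302 4 [ 0.5607 -0.0292  0.3053] [0.0101 0.0105 0.0029]
0.307 11 [ 0.5572 -0.0321  0.3091] [0.0088 0.0229 0.0035]
0.312 31 [ 0.5599 -0.0294  0.3148] [0.0222 0.0294 0.0049]
0.317 27 [ 0.5594 -0.0276  0.3199] [0.0224 0.0239 0.0049]
0.322 31 [ 0.5598 -0.031   0.3245] [0.0242 0.0307 0.0049]
0.327 29 [ 0.5607 -0.0272  0.3293] [0.0188 0.0312 0.0046]
```

View pics/side5.png

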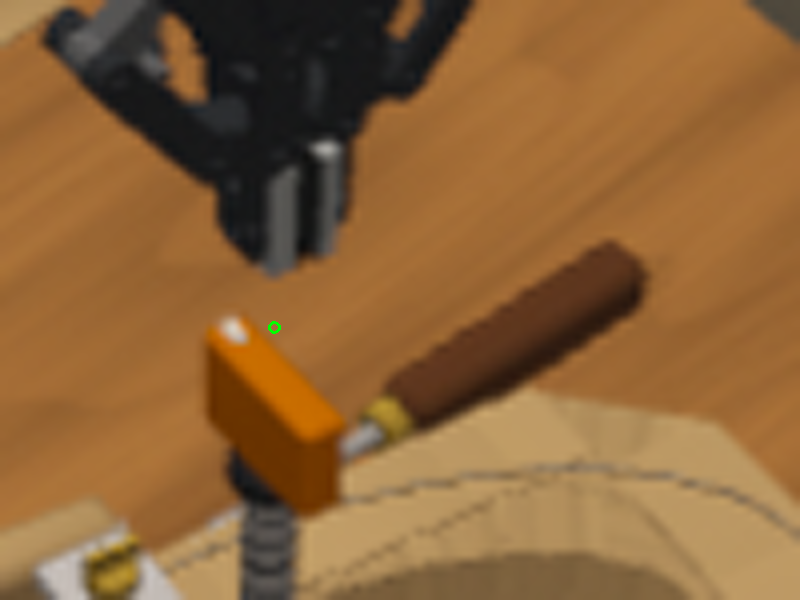

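The picture shows the closed tips at about (278,272) and (320,250), well above the projected TCP mark at (274,327). Depth puts the tips at z about 0.304 while the reported TCP is 0.274. So the reported TCP lies about 30 mm beyond the real tips along the tool axis, with no clear sideways offset. I'll allow for that: open, go down to a reported z of 0.204 (real tips about 0.234), and close gently.

>>> {"op": "drive_tool", "data": {"deltas": [{"dx":0,"dy":0,"dz":0,"rx":0,"ry":0,"rz":0,"hand":5},{"dx":0,"dy":0,"dz":0,"rx":0,"ry":0,"rz":0,"hand":5},{"dx":0,"dy":0,"dz":0,"rx":0,"ry":0,"rz":0,"hand":5},{"dx":0,"dy":0,"dz":0,"rx":0,"ry":0,"rz":0,"hand":5},{"dx":0,"dy":0,"dz":0,"rx":0,"ry":0,"rz":0,"hand":5}], "force": 25}}

```text
time: 5.87
tool_pos: [0.5667, -0.0358, 0.273]
orientation: [0.0, 0.994, -0.108, -0.0]
wrist_force: [0.3, -0.4, 0.2]
opening: 0.05
gripper_force: 0.0
```

>>> {"op": "drive_tool", "data": {"deltas": [{"dx":0,"dy":0,"dz":2,"rx":0,"ry":0,"rz":0,"hand":5},{"dx":0,"dy":0,"dz":2,"rx":0,"ry":0,"rz":0,"hand":5},{"dx":0,"dy":0,"dz":1.5,"rx":0,"ry":0,"rz":0,"hand":5},{"dx":0,"dy":0,"dz":1.5,"rx":0,"ry":0,"rz":0,"hand":5},{"dx":0,"dy":0,"dz":0,"rx":0,"ry":0,"rz":0,"hand":5}], "force": 25}}

```text
time: 6.28
tool_pos: [0.5654, -0.0357, 0.1995]
orientation: [-0.0, 0.994, -0.108, -0.003]
wrist_force: [0.4, 0.0, -1.7]
opening: 0.0501
gripper_force: 0.0
```

Run:
```python
from h import *
s=manip.state(); print({k:np.round(s[k],4) for k in("time","tool_pos","orientation","wrist_force","wrist_torque","opening")})
f=read_camera("side")["frame"]; x0,y0=260,140
cv2.imwrite("pics/side6.png",cv2.resize(f[y0:y0+75,x0:x0+100,::-1],(800,600),interpolation=cv2.INTER_CUBIC))
```

```text
{'time': np.float64(6.2833), 'tool_pos': array([ 0.5654, -0.0357,  0.1995]), 'orientation': array([-0.    ,  0.9941, -0.1081, -0.003 ]), 'wrist_force': array([ 0.4138,  0.0332, -1.6557]), 'wrist_torque': array([-0.0017,  0.033 ,  0.034 ]), 'opening': np.float64(0.0501)}
```

View pics/side6.png

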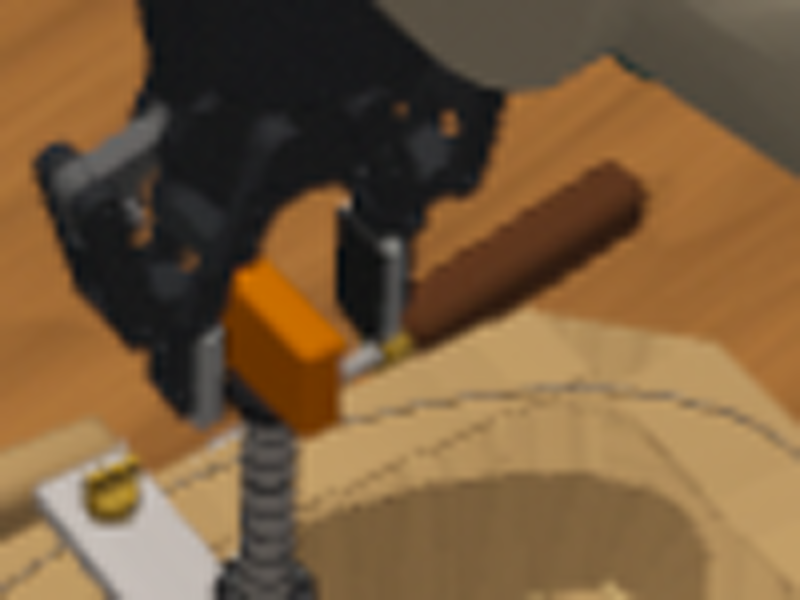

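The fingers now straddle the paddle: left pad at about (205,380), right pad at (390,290), paddle between them at (285,345). I'll close them.

>>> {"op": "drive_tool", "data": {"deltas": [{"dx":0,"dy":0,"dz":0,"rx":0,"ry":0,"rz":0,"hand":2.4},{"dx":0,"dy":0,"dz":0,"rx":0,"ry":0,"rz":0,"hand":2.0},{"dx":0,"dy":0,"dz":0,"rx":0,"ry":0,"rz":0,"hand":0.8},{"dx":0,"dy":0,"dz":0,"rx":0,"ry":0,"rz":0,"hand":0.8},{"dx":0,"dy":0,"dz":0,"rx":0,"ry":0,"rz":0,"hand":0.8}], "force": 25}}

```text
time: 6.75
tool_pos: [0.5674, -0.0357, 0.2048]
orientation: [-0.0, 0.994, -0.108, 0.001]
wrist_force: [0.7, 2.2, 5.0]
opening: 0.0133
gripper_force: 28.7
```

```bash
cat > s.py <<'E'
from h import *
s=manip.state()
for k in("time","tool_pos","orientation","wrist_force","wrist_torque","opening","gripper_force"): print(k,np.round(s[k],4))
o=s["orientation"]; print("yaw",np.degrees(2*np.arctan2(o[2],o[1])))
E
python3 s.py
```

```text
time 6.75
tool_pos [ 0.5674 -0.0357  0.2048]
orientation [-1.000e-04  9.941e-01 -1.080e-01  1.300e-03]
wrist_force [0.6632 2.2315 5.0192]
wrist_torque [ 0.2176 -0.0247  0.0153]
opening 0.0133
gripper_force 28.6522
yaw -12.402418718123139
```

The paddle is gripped: 13.3 mm opening and little side load. I'll tighten the grip and turn anticlockwise (negative tool rz).

>>> {"op": "drive_tool", "data": {"deltas": [{"dx":0,"dy":0,"dz":0,"rx":0,"ry":0,"rz":0,"hand":0.5},{"dx":0,"dy":0,"dz":0,"rx":0,"ry":0,"rz":0,"hand":0.5},{"dx":0,"dy":0,"dz":0,"rx":0,"ry":0,"rz":-4,"hand":0.5},{"dx":0,"dy":0,"dz":0,"rx":0,"ry":0,"rz":-4,"hand":0.5},{"dx":0,"dy":0,"dz":0,"rx":0,"ry":0,"rz":-4,"hand":0.5}], "force": 70}}

```text
time: 7.17
tool_pos: [0.5673, -0.0359, 0.2045]
orientation: [0.0, 1.0, -0.002, 0.001]
wrist_force: [0.1, 0.4, 5.4]
opening: 0.0127
gripper_force: 70.6
```

```bash
python3 s.py
```

```text
time 7.1667
tool_pos [ 0.5673 -0.0359  0.2045]
orientation [ 2.0e-04  1.0e+00 -2.1e-03  1.2e-03]
wrist_force [0.0863 0.4305 5.4477]
wrist_torque [ 0.1015 -0.107  -0.2361]
opening 0.0127
gripper_force 70.5791
yaw -0.24115447507382154
```

>>> {"op": "drive_tool", "data": {"deltas": [{"dx":0,"dy":0,"dz":0,"rx":0,"ry":0,"rz":-6.5,"hand":0.5},{"dx":0,"dy":0,"dz":0,"rx":0,"ry":0,"rz":-6.5,"hand":0.5},{"dx":0,"dy":0,"dz":0,"rx":0,"ry":0,"rz":-6.5,"hand":0.5},{"dx":0,"dy":0,"dz":0,"rx":0,"ry":0,"rz":-6.5,"hand":0.5},{"dx":0,"dy":0,"dz":0,"rx":0,"ry":0,"rz":-6.5,"hand":0.5}]}}

```text
time: 7.58
tool_pos: [0.5673, -0.0361, 0.2041]
orientation: [0.001, 0.96, 0.279, 0.001]
wrist_force: [1.6, -0.3, 3.1]
opening: 0.0123
gripper_force: 70.3
```

>>> {"op": "drive_tool", "data": {"deltas": [{"dx":0,"dy":0,"dz":0,"rx":0,"ry":0,"rz":-6.5,"hand":0.5},{"dx":0,"dy":0,"dz":0,"rx":0,"ry":0,"rz":-6.5,"hand":0.5},{"dx":0,"dy":0,"dz":0,"rx":0,"ry":0,"rz":-6.5,"hand":0.5},{"dx":0,"dy":0,"dz":0,"rx":0,"ry":0,"rz":-6.5,"hand":0.5},{"dx":0,"dy":0,"dz":0,"rx":0,"ry":0,"rz":-6.5,"hand":0.5}]}}

```text
time: 8.0
tool_pos: [0.5673, -0.0362, 0.2036]
orientation: [0.001, 0.844, 0.536, 0.001]
wrist_force: [2.2, -0.3, 2.7]
opening: 0.0126
gripper_force: 70.1
```

>>> {"op": "drive_tool", "data": {"deltas": [{"dx":0,"dy":0,"dz":0,"rx":0,"ry":0,"rz":0,"hand":0.5},{"dx":0,"dy":0,"dz":0,"rx":0,"ry":0,"rz":0,"hand":0.5},{"dx":0,"dy":0,"dz":0,"rx":0,"ry":0,"rz":0,"hand":0.5}]}}

```text
time: 8.25
tool_pos: [0.5671, -0.0361, 0.2035]
orientation: [0.001, 0.846, 0.533, 0.0]
wrist_force: [3.3, -1.2, 2.3]
opening: 0.0126
gripper_force: 70.1
```

```bash
python3 s.py
```

```text
time 8.25
tool_pos [ 0.5671 -0.0361  0.2035]
orientation [5.000e-04 8.463e-01 5.328e-01 4.000e-04]
wrist_force [ 3.3495 -1.1623  2.3417]
wrist_torque [-0.2347 -0.7913 -0.0031]
opening 0.0126
gripper_force 70.0683
yaw 64.38491204898853
```

It has turned about 77° with no slip visible. Now I'll slide down, coarsely at first.

>>> {"op": "drive_tool", "data": {"deltas": [{"dx":0,"dy":0,"dz":0.4,"rx":0,"ry":0,"rz":0,"hand":0.5},{"dx":0,"dy":0,"dz":0.4,"rx":0,"ry":0,"rz":0,"hand":0.5},{"dx":0,"dy":0,"dz":0.4,"rx":0,"ry":0,"rz":0,"hand":0.5},{"dx":0,"dy":0,"dz":0.4,"rx":0,"ry":0,"rz":0,"hand":0.5},{"dx":0,"dy":0,"dz":0.4,"rx":0,"ry":0,"rz":0,"hand":0.5}]}}

```text
time: 8.67
tool_pos: [0.5669, -0.036, 0.1828]
orientation: [0.0, 0.845, 0.534, 0.0]
wrist_force: [3.6, -0.9, 2.3]
opening: 0.0126
gripper_force: 70.1
```

>>> {"op": "drive_tool", "data": {"deltas": [{"dx":0,"dy":0,"dz":0.2,"rx":0,"ry":0,"rz":0,"hand":0.5},{"dx":0,"dy":0,"dz":0.2,"rx":0,"ry":0,"rz":0,"hand":0.5},{"dx":0,"dy":0,"dz":0.1,"rx":0,"ry":0,"rz":0,"hand":0.5},{"dx":0,"dy":0,"dz":0.1,"rx":0,"ry":0,"rz":0,"hand":0.5},{"dx":0,"dy":0,"dz":0,"rx":0,"ry":0,"rz":0,"hand":0.5}]}}

```text
time: 9.08
tool_pos: [0.5668, -0.0359, 0.1771]
orientation: [0.0, 0.845, 0.534, -0.0]
wrist_force: [3.3, -1.0, -0.5]
opening: 0.0126
gripper_force: 69.9
```

```bash
python3 s.py
python3 - <<'E'
from h import *
f=read_camera("side")["frame"]
cv2.imwrite("pics/side7.png",cv2.resize(f[150:262,220:370,::-1],(800,600),interpolation=cv2.INTER_CUBIC))
E
```

```text
time 9.0833
tool_pos [ 0.5668 -0.0359  0.1771]
orientation [ 1.000e-04  8.454e-01  5.342e-01 -1.000e-04]
wrist_force [ 3.2606 -0.9958 -0.5379]
wrist_torque [-0.4422 -1.1434 -0.0534]
opening 0.0126
gripper_force 69.8557
yaw 64.57811181944095
```

View pics/side7.png

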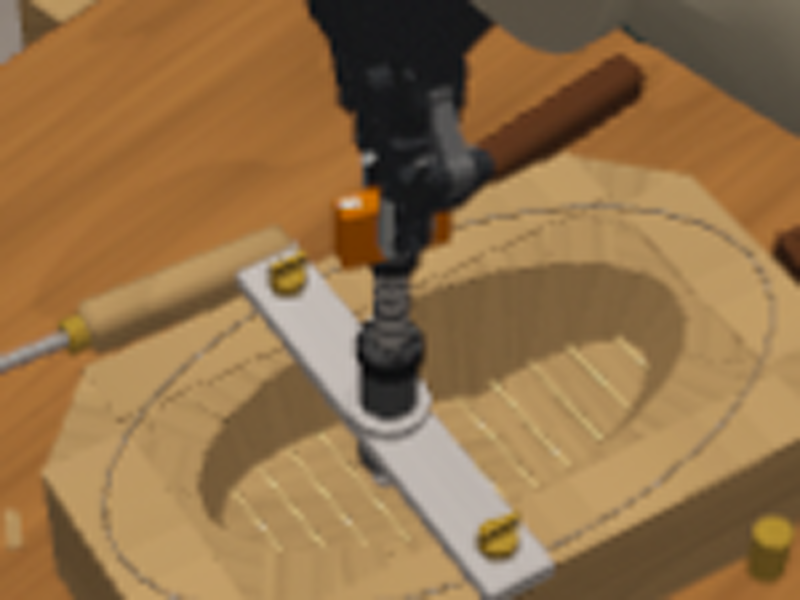

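The picture shows the rod well down, the paddle at (390,235) turned across the beam, and the foot just visible under the beam at (375,470). I'll feel the last millimetres in small steps.

>>> {"op": "drive_tool", "data": {"deltas": [{"dx":0,"dy":0,"dz":0.1,"rx":0,"ry":0,"rz":0,"hand":0.5},{"dx":0,"dy":0,"dz":0.1,"rx":0,"ry":0,"rz":0,"hand":0.5},{"dx":0,"dy":0,"dz":0.05,"rx":0,"ry":0,"rz":0,"hand":0.5},{"dx":0,"dy":0,"dz":0,"rx":0,"ry":0,"rz":0,"hand":0.5}]}}

```text
time: 9.47
tool_pos: [0.5669, -0.0359, 0.1752]
orientation: [0.0, 0.845, 0.534, 0.0]
wrist_force: [3.2, -1.5, 4.1]
opening: 0.0125
gripper_force: 70.4
```

>>> {"op": "drive_tool", "data": {"deltas": [{"dx":0,"dy":0,"dz":0.05,"rx":0,"ry":0,"rz":0,"hand":0.5},{"dx":0,"dy":0,"dz":0,"rx":0,"ry":0,"rz":0,"hand":0.5}]}}

```text
time: 9.63
tool_pos: [0.567, -0.0359, 0.1751]
orientation: [0.0, 0.845, 0.534, 0.0]
wrist_force: [3.6, -2.5, 5.7]
opening: 0.0124
gripper_force: 70.8
```

>>> {"op": "drive_tool", "data": {"deltas": [{"dx":0,"dy":0,"dz":0,"rx":0,"ry":0,"rz":0,"hand":0.5},{"dx":0,"dy":0,"dz":0,"rx":0,"ry":0,"rz":0,"hand":0.5},{"dx":0,"dy":0,"dz":0,"rx":0,"ry":0,"rz":0,"hand":0.5},{"dx":0,"dy":0,"dz":0,"rx":0,"ry":0,"rz":0,"hand":0.5}]}}

```text
time: 9.97
tool_pos: [0.567, -0.0359, 0.1751]
orientation: [0.0, 0.845, 0.534, 0.0]
wrist_force: [3.2, -2.2, 6.2]
opening: 0.0125
gripper_force: 70.8
```

```bash
python3 s.py
python3 - <<'E'
from h import *
p=read_camera("side"); f=p["frame"]
a=maskpts(p,np.ones(f.shape[:2],bool)); col=f.reshape(-1,3)[(p["range_z"]>0).ravel()].astype(int)
k=(abs(a[:,0]-.567)<.04)&(abs(a[:,1]+.034)<.04)&(a[:,2]>.18)&(a[:,2]<.25)&(col[:,0]-col[:,2]>80)
print("orange top",k.sum(),np.percentile(a[k,2],[2,50,90,97]))
cv2.imwrite("pics/side8.png",cv2.resize(f[170:260,240:360,::-1],(800,600),interpolation=cv2.INTER_CUBIC))
E
```

```text
time 9.9667
tool_pos [ 0.567  -0.0359  0.1751]
orientation [5.000e-04 8.453e-01 5.342e-01 5.000e-04]
wrist_force [ 3.1988 -2.1638  6.2101]
wrist_torque [-0.3796 -0.8218 -0.0378]
opening 0.0125
gripper_force 70.7583
yaw 64.58608751334361
orange top 121 [0.19730555 0.21630775 0.22995602 0.23078243]
```

View pics/side8.png

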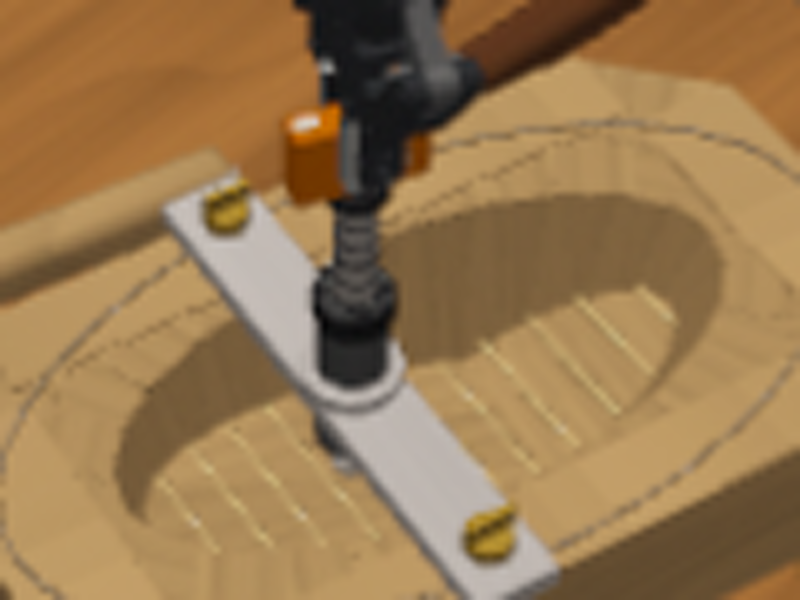

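The foot, seen at about (345,465), is resting on the bottom, and the paddle's top has dropped about 30 mm. The wrist holds a steady 6 N, of which I estimate 4–5 N is on the foot. I'll ease off slightly and turn back clockwise in watched stages.

>>> {"op": "drive_tool", "data": {"deltas": [{"dx":0,"dy":0,"dz":-0.02,"rx":0,"ry":0,"rz":3,"hand":0.5},{"dx":0,"dy":0,"dz":0,"rx":0,"ry":0,"rz":5,"hand":0.5},{"dx":0,"dy":0,"dz":0,"rx":0,"ry":0,"rz":5,"hand":0.5},{"dx":0,"dy":0,"dz":0,"rx":0,"ry":0,"rz":5,"hand":0.5}]}}

```text
time: 10.35
tool_pos: [0.5669, -0.0358, 0.1751]
orientation: [0.0, 0.919, 0.393, 0.0]
wrist_force: [2.7, -2.1, 5.8]
opening: 0.0125
gripper_force: 70.7
```

>>> {"op": "drive_tool", "data": {"deltas": [{"dx":0,"dy":0,"dz":-0.01,"rx":0,"ry":0,"rz":5,"hand":0.5},{"dx":0,"dy":0,"dz":0,"rx":0,"ry":0,"rz":5,"hand":0.5},{"dx":0,"dy":0,"dz":0,"rx":0,"ry":0,"rz":5,"hand":0.5}]}}

```text
time: 10.6
tool_pos: [0.5669, -0.0358, 0.1751]
orientation: [0.0, 0.963, 0.27, 0.0]
wrist_force: [2.5, -1.6, 4.8]
opening: 0.0124
gripper_force: 70.6
```

>>> {"op": "drive_tool", "data": {"deltas": [{"dx":0,"dy":0,"dz":0,"rx":0,"ry":0,"rz":5,"hand":0.5},{"dx":0,"dy":0,"dz":0,"rx":0,"ry":0,"rz":5,"hand":0.5}]}}

```text
time: 10.77
tool_pos: [0.5668, -0.0358, 0.1752]
orientation: [0.0, 0.983, 0.185, 0.0]
wrist_force: [3.2, -1.3, 4.9]
opening: 0.0128
gripper_force: 70.6
```

>>> {"op": "drive_tool", "data": {"deltas": [{"dx":0,"dy":0,"dz":0,"rx":0,"ry":0,"rz":5,"hand":0.5},{"dx":0,"dy":0,"dz":0,"rx":0,"ry":0,"rz":5,"hand":0.5},{"dx":0,"dy":0,"dz":0,"rx":0,"ry":0,"rz":5,"hand":0.5}]}}

```text
time: 11.02
tool_pos: [0.5668, -0.0356, 0.1752]
orientation: [-0.0, 0.998, 0.056, 0.0]
wrist_force: [2.6, 0.2, 4.8]
opening: 0.0126
gripper_force: 70.7
```

```bash
python3 s.py
```

```text
time 11.0167
tool_pos [ 0.5668 -0.0356  0.1752]
orientation [-1.000e-04  9.985e-01  5.560e-02  2.000e-04]
wrist_force [2.6319 0.1507 4.8446]
wrist_torque [-0.255  -0.6374  0.3283]
opening 0.0126
gripper_force 70.6599
yaw 6.379789462950321
```

>>> {"op": "drive_tool", "data": {"deltas": [{"dx":0,"dy":0,"dz":0,"rx":0,"ry":0,"rz":5,"hand":0.5},{"dx":0,"dy":0,"dz":0,"rx":0,"ry":0,"rz":5,"hand":0.5},{"dx":0,"dy":0,"dz":0,"rx":0,"ry":0,"rz":4,"hand":0.5},{"dx":0,"dy":0,"dz":0,"rx":0,"ry":0,"rz":3,"hand":0.5},{"dx":0,"dy":0,"dz":0,"rx":0,"ry":0,"rz":0,"hand":0.5}]}}

```text
time: 11.43
tool_pos: [0.5668, -0.0355, 0.1751]
orientation: [-0.0, 0.996, -0.092, 0.0]
wrist_force: [3.9, 0.0, 4.6]
opening: 0.0127
gripper_force: 70.6
```

```bash
python3 s.py
```

```text
time 11.4333
tool_pos [ 0.5668 -0.0355  0.1751]
orientation [-2.000e-04  9.958e-01 -9.190e-02  2.000e-04]
wrist_force [3.9146 0.0204 4.5907]
wrist_torque [-0.1849 -0.6734 -0.0825]
opening 0.0127
gripper_force 70.5724
yaw -10.546822345186808
```

>>> {"op": "drive_tool", "data": {"deltas": [{"dx":0,"dy":0,"dz":0,"rx":0,"ry":0,"rz":2,"hand":0.5},{"dx":0,"dy":0,"dz":0,"rx":0,"ry":0,"rz":1.5,"hand":0.5},{"dx":0,"dy":0,"dz":0,"rx":0,"ry":0,"rz":0,"hand":0.5}]}}

```text
time: 11.68
tool_pos: [0.5668, -0.0354, 0.1751]
orientation: [-0.0, 0.993, -0.122, 0.0]
wrist_force: [2.0, 0.1, 5.2]
opening: 0.0129
gripper_force: 70.6
```

```bash
python3 s.py
```

```text
time 11.6833
tool_pos [ 0.5668 -0.0354  0.1751]
orientation [-3.000e-04  9.926e-01 -1.215e-01  2.000e-04]
wrist_force [1.9938 0.074  5.1913]
wrist_torque [-0.1149 -0.7199  0.0115]
opening 0.0129
gripper_force 70.5794
yaw -13.960901317492546
```

>>> {"op": "drive_tool", "data": {"deltas": [{"dx":0,"dy":0,"dz":0,"rx":0,"ry":0,"rz":2,"hand":0.5},{"dx":0,"dy":0,"dz":0,"rx":0,"ry":0,"rz":1,"hand":0.5},{"dx":0,"dy":0,"dz":0,"rx":0,"ry":0,"rz":0,"hand":0.5}]}}

```text
time: 11.93
tool_pos: [0.5668, -0.0353, 0.1752]
orientation: [-0.0, 0.989, -0.147, 0.0]
wrist_force: [2.5, -0.6, 5.0]
opening: 0.013
gripper_force: 71.3
```

```bash
python3 s.py
```

```text
time 11.9333
tool_pos [ 0.5668 -0.0353  0.1752]
orientation [-3.000e-04  9.892e-01 -1.466e-01  2.000e-04]
wrist_force [ 2.55   -0.6182  4.988 ]
wrist_torque [-0.1714 -0.6305  0.7796]
opening 0.013
gripper_force 71.3451
yaw -16.857033339503896
```

Torque rose to 0.78 N m, so the rod is home on its stop with the foot still loaded. I'll relieve the twist, drop the grip force and open.

>>> {"op": "drive_tool", "data": {"deltas": [{"dx":0,"dy":0,"dz":0,"rx":0,"ry":0,"rz":-2,"hand":0.5},{"dx":0,"dy":0,"dz":0,"rx":0,"ry":0,"rz":0,"hand":0.9},{"dx":0,"dy":0,"dz":0,"rx":0,"ry":0,"rz":0,"hand":1.2}], "force": 20}}

```text
time: 12.18
tool_pos: [0.5668, -0.0356, 0.1751]
orientation: [-0.0, 0.992, -0.129, 0.0]
wrist_force: [2.0, -1.1, 5.7]
opening: 0.0128
gripper_force: 70.6
```

>>> {"op": "drive_tool", "data": {"deltas": [{"dx":0,"dy":0,"dz":0,"rx":0,"ry":0,"rz":0,"hand":3},{"dx":0,"dy":0,"dz":0,"rx":0,"ry":0,"rz":0,"hand":5},{"dx":0,"dy":0,"dz":0,"rx":0,"ry":0,"rz":0,"hand":5},{"dx":0,"dy":0,"dz":0,"rx":0,"ry":0,"rz":0,"hand":5}]}}

```text
time: 12.52
tool_pos: [0.5662, -0.0356, 0.1738]
orientation: [-0.0, 0.992, -0.13, -0.001]
wrist_force: [-0.7, -0.7, 0.6]
opening: 0.0501
gripper_force: 0.0
```

```bash
python3 s.py
```

```text
time 12.5167
tool_pos [ 0.5662 -0.0356  0.1738]
orientation [-1.000e-04  9.915e-01 -1.297e-01 -1.100e-03]
wrist_force [-0.688  -0.7162  0.6062]
wrist_torque [ 0.0031 -0.0124 -0.036 ]
opening 0.0501
gripper_force 0.0
yaw -14.909657071438358
```

Released. Next I'll rise clear, then check the paddle's angle and height.

>>> {"op": "drive_tool", "data": {"deltas": [{"dx":0,"dy":0,"dz":-2,"rx":0,"ry":0,"rz":0,"hand":5},{"dx":0,"dy":0,"dz":-3,"rx":0,"ry":0,"rz":0,"hand":5},{"dx":0,"dy":0,"dz":-4,"rx":0,"ry":0,"rz":0,"hand":5},{"dx":0,"dy":0,"dz":-4,"rx":0,"ry":0,"rz":0,"hand":5},{"dx":0,"dy":0,"dz":-2,"rx":0,"ry":0,"rz":0,"hand":5}]}}

```text
time: 12.93
tool_pos: [0.5669, -0.0357, 0.33]
orientation: [-0.0, 0.992, -0.13, 0.003]
wrist_force: [-0.0, -0.2, 1.0]
opening: 0.0503
gripper_force: 0.0
```

>>> {"op": "drive_tool", "data": {"deltas": [{"dx":0,"dy":4,"dz":0,"rx":0,"ry":0,"rz":0,"hand":5},{"dx":0,"dy":4,"dz":0,"rx":0,"ry":0,"rz":0,"hand":5},{"dx":0,"dy":4,"dz":0,"rx":0,"ry":0,"rz":0,"hand":5},{"dx":0,"dy":4,"dz":0,"rx":0,"ry":0,"rz":0,"hand":5},{"dx":0,"dy":0,"dz":0,"rx":0,"ry":0,"rz":0,"hand":5}]}}

```text
time: 13.35
tool_pos: [0.5234, -0.1961, 0.3238]
orientation: [0.001, 0.991, -0.133, -0.001]
wrist_force: [0.2, -0.5, -0.2]
opening: 0.0499
gripper_force: 0.0
```

```bash
python3 s.py
python3 - <<'E'
from h import *
for n in ("side","top"):
    p=read_camera(n); f=p["frame"]
    a=maskpts(p,np.ones(f.shape[:2],bool)); col=f.reshape(-1,3)[(p["range_z"]>0).ravel()].astype(int)
    k=(abs(a[:,0]-.567)<.04)&(abs(a[:,1]+.034)<.04)&(a[:,2]>.18)&(a[:,2]<.25); t=a[k&(a[:,2]>.222)]
    print(n,k.sum(),len(t),np.percentile(a[k,2],[2,50,97]),cv2.minAreaRect((t[:,:2]*1000).astype(np.float32)) if len(t)>4 else "")
    if n=="side": cv2.imwrite("pics/side9.png",cv2.resize(f[130:280,200:400,::-1],(800,600),interpolation=cv2.INTER_CUBIC))
E
```

```text
time 13.35
tool_pos [ 0.5234 -0.1961  0.3238]
orientation [ 7.000e-04  9.911e-01 -1.333e-01 -1.100e-03]
wrist_force [ 0.2251 -0.5403 -0.2122]
wrist_torque [-0.      0.0066 -0.0206]
opening 0.0499
gripper_force 0.0
yaw -15.314999575927127
side 290 133 [0.18314016 0.21961314 0.23104901] ((566.5247192382812, -34.04271697998047), (15.072661399841309, 50.6211051940918), 75.80105590820312)
top 124 97 [0.1937552  0.22853952 0.23351074] ((568.8693237304688, -35.546905517578125), (13.431997299194336, 48.088016510009766), 75.40465545654297)
```

View pics/side9.png

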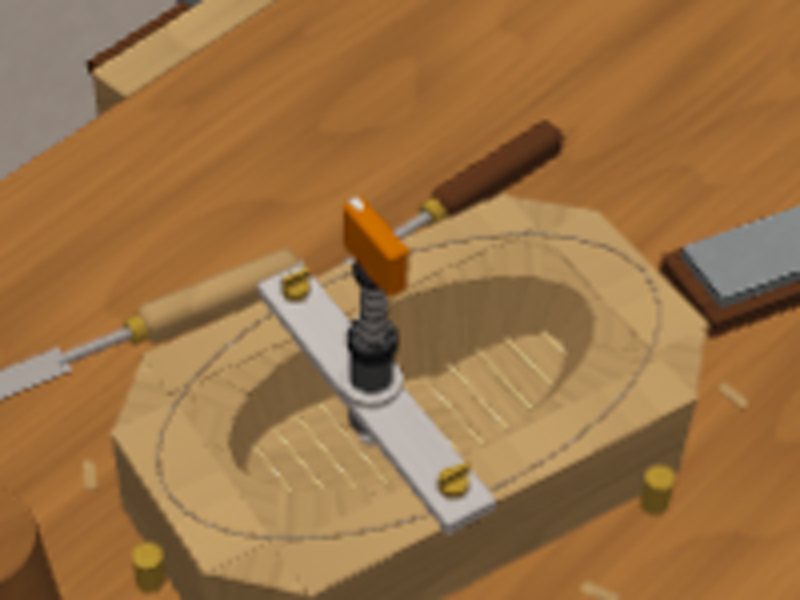

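The picture shows the paddle at (375,245), back along the beam and down by about 30 mm, with the foot still low at (362,425) and the arm clear. Its top is at z 0.231, the same height as during contact, so I'm handing in.

```bash
python3 -c "
from workcell import close_job
print(close_job())"
```

```text
the job is handed in; nothing more can be done
None
```

The job is handed in, with no verdict returned: the rod was unlocked, slid down about 30 mm until the foot bore on the hollow (an estimated 4–5 N), turned back to its locked stop and released, and the gouges, mallet and stone were not touched.

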